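# Mount the oilstone on the tilted honing ramp and clamp it

## Task

Lay the long dark-grey oilstone from the front of the bench (not the one stored at the back by the wooden box) gently on the narrow sloping bed of the honing ramp, broad face down, lengthwise and centred. Then slide the clamp carriage down the bed until its sprung jaw presses the stone firmly against the low stop, the spring most of the way in but not jammed hard, and turn its wing knob clockwise until the wing points across the bed. Leave the pale hone, the sanding block and the graver lying at the front where they are.

Things in the scene. Friction and masses are not known exactly. Their poses are not given: they have to be found in the camera images.
- oilstone_center (a point): centre of the loose dark-grey oilstone, a plain bar 152 mm long, 51 mm wide, 22 mm high, about 0.4 kg; it starts flat on the table. Its y axis runs along its length, x across its width, z up through the broad faces; either end may lead. A like stone by the wooden box at the far right is fixed and not meant.
- ramp: the honing ramp, fixed to the table: grey base plate 250 x 90 x 12 mm with a raised steel bed rail 30 mm wide that rises away from the robot at 0.25 to 0.48 rad (different each time, locked hard). The rail is narrower than the stone, so fingers can straddle it: beside it, it is free for 30 mm below its top. Origin on the table under the bed's tilt axis at its low end; x along the base, z up.
- seat (a point): mark on the bed's top, on its centre line, just above the low stop. x runs up the slope along the bed, y across it to the left, z square to the bed's top (so this frame has the bed's tilt). The stop is a lip 11 mm high, 40 mm wide, set tight with its face anywhere from x = -12 mm to x = 0 of this frame (not measured: find it by touch). The stone on the bed has its centre at y = 0, z = 11 mm.
- jaw (a point): middle of the carriage's jaw face at rest, 11 mm above the bed's top. The carriage is an aluminium block, captive on the upper part of the bed, 46 mm long, 50 mm wide at the jaw, top 24 mm above the bed. The jaw, a plate facing down the slope, is sprung: it gives up to 4 mm, with 1 N at first and 9 N fully in.
- carriage (a joint): slide of the carriage along the bed, m: 0 at the upper end, 0.198 m from jaw to seat mark; grows down the slope, to 0.070. Drag about 10 N, so it stays where it is left and keeps the jaw's spring pressed. Pushing it needs 10 N free, 1 to 4 N more with a stone in tow, 17 to 19 N when the spring is nearly in and the stone is tight on the stop.
- knob_grip (a point): grip point of the black wing knob on the carriage, on its turning axis, 52 mm above the bed's top. The wing is an upright bar 40 mm long, 11 mm thick, 32 mm high, reaching from 19 mm below this point to 13 mm above it; grip it across its thickness. x runs along the wing, z along the turning axis, which is square to the bed.
- clamp_knob (a joint): turn of the wing knob, rad: 0 when the wing points along the bed, grows clockwise seen from above, to its stop at 1.57 where the wing points across the bed (tight). Starts at 0.15 to 0.4; drag about 0.05 N m. It turns in place and does not itself move the carriage.
- white_hone: bystander: pale hone stick 24 x 82 x 22 mm lying on the table; origin at the centre of its underside, y along its length
- sand_block: bystander: cork sanding block 41 x 71 x 25 mm; origin at the centre of its underside
- graver_a: bystander: wooden-handled hand graver 12 x 152 x 12 mm lying on the table; origin at the centre of its underside, y along its length

How it is judged:
By the outcome, as a careful person would: the job done as asked, in the order asked, and still so for the second after the job is handed in, with the robot touching nothing.
It also fails if it takes over 67 s, if anything falls off the work surface, if the arm or the gripper's body presses on something with over 40 N, if the wrist force passes 120 N, or if a joint passes its speed limit or range.

## Robot

A 6-joint arm with a two-finger parallel gripper is mounted at the origin on a cart in front of the work surface, level with it; the furniture and walls round the work are solid. World frame = base frame: x ahead of the robot, y to its left, z up, the work surface at z = 0. Lengths are in m, angles in degrees, forces in N, time in s.
With the tool pointing down it reaches from about 0.375 to 0.9 m from the base axis. Payload 3.1 kg.
Tool frame: the origin (TCP) lies at the very end of the fingers, on their centre line; the grasp point (between the pads) lies 19 mm behind it; z points along the fingers, y is the direction in which the jaws open and shut (so a half turn about z gives the same grasp; the last joint's range is limited). The gripper opens to 87 mm and grips with 3 to 60 N. Pads are 19 mm wide; open, the fingers measure 117 mm over their backs; the gripper's body (75 mm by 190 mm) begins 51 mm behind the grasp point.
Start: joints at [61.851, 30.224, 82.088, -0, 67.689, -10.227], TCP at [0.192, 0.595, 0.223] pointing down, gripper open.
Joint ranges: [-176.69, 176.69], [-43.24, 126.21], [12.49, 139.97], [-82, 262], [0, 151.66], [-163.58, 163.58]. Speed limits (degrees/s): [159.86, 159.86, 180, 180, 180, 180].

## Interface

Orientations are given as a 3x3 rotation matrix whose columns are the frame's x, y, z axes.
In Python, from rig import readout, capture, camera_model, bot, spot_in, regions_of gives the robot as it stands.
- The arm moves only by the tool send_rows, never from a script. Its argument "moves" is a list that holds one entry, the list of rows, each a list of 7 numbers: the turn, a rotation vector about the tool's x, y, z in degrees, then the shift along the tool's x, y, z in cm, then the opening, from -1 (shut) to 1 (fully open). A call has exactly 5 rows; each row shifts and turns the commanded pose from where the row before left it, along the tool's axes as they then stand; what a row does not reach is not made up. A row lasts 1/10 s, in which the tool goes at most 50 mm and 8.59 degrees, less where a joint would pass 70% of its speed; a pose out of reach is approached as far as the arm can. A call with a gripper value outside its range is refused whole. The fingers move at their own pace and stop on an object; the grip force is fixed at half the most. Time passes only in rows, so rows that do not move let the fingers close, or fill a call up. It gives the time, the measured TCP pose, the force and the opening at its end, in the units of the state.
- readout.read_state(): the state, without advancing time (a new reading comes with each control period).
- capture(name): name is "side" or "top" or "wrist"; returns the picture (400x640x3 uint8, blue, green, red); there is no depth.
- camera_model(name): a dict with "camera_matrix" (3x3 intrinsics, pixels), "k1" (the pictures are not rectified: a ray, as slopes to the right and down, at radius r is drawn at 1 + k1 r^2 times it, then the intrinsics apply), "pose" (4x4, takes a point from camera to world coordinates). Camera axes: x right, y up, looking along -z (the intrinsics and any distortion apply to the point x, -y, -z); pixel columns grow to the right and rows downward; lengths in m; the calibration is good to about 2 mm. A picture is of the moment at which its call begins: read the wrist's pose just before it. camera_model takes no time and is no camera call; for the wrist camera it gives the pose at the moment of the call.
- bot.hand_in(): hands the job in, once; it reports no verdict.
Trained networks look in the newest picture that a camera, given by its name, has taken for a name from the list of things; names that differ only in an ending like _2 or _b are one class to them, and where a whole thing is asked for, a point or a joint stands for the part that bears it (a point fixed in the world has none). Each returns a list of dicts, best first, with "p" (0 to 1); they miss things now and then, are a little off and sometimes report something else, mostly with a low value. They report only what shows in the picture. A call takes as long as a camera call.
- spot_in(camera, thing): "location" ([x, y, z] in m, in world coordinates, good to about 4 mm: the middle of the surface that is visible of it).
- regions_of(camera, thing): "mask" (400x640 bool, what is visible of it).
The state is a dict: "time_s": time; "joint_positions": joint angles; "qvel": joint speeds; "tau": joint torques, N m; "position": TCP position; "tcp_rot": TCP orientation; "force": force on the tool from outside, world axes, zero at the start; "moment": the same for the moment, N m; "opening": opening from 0.0 (shut) to 1.0 (fully open).
Only numpy, scipy, OpenCV 4.12 (cv2) and the standard library are available. Lean on these libraries where they do the work, as an engineer would, in place of code of your own. Each camera call takes 0.05 s, during which the arm holds its last target. There are 200 camera calls.

## Working session

There is one attempt and no reset: what is moved stays moved. The work goes in short steps, Python scripts to look and compute and a tool call to move; the robot and the scene stay as the last step left them, time stands still between calls to the robot, and variables do not carry over. Pictures are saved under pics/ and viewed, about 8 in all and at most 12, crops included, and the job is handed in when it is done.

Besides the shell and the picture viewer there is one more tool, called after "Call:" by a JSON object that holds its "fn" and its "kwargs", one argument or row to a line. send_rows: Moves the arm, as the interface text tells. Its arguments: {"type":"object","properties":{"moves":{"type":"array","items":{"type":"array","items":{"type":"array","items":{"type":"number"}}}}},"required":["moves"]}

```bash
ls; mkdir -p pics
cat > h.py <<'E'
import numpy as np, cv2
from rig import readout, capture, camera_model, bot, spot_in, regions_of
def proj(cam,P,m=None):
    m=m or camera_model(cam); T=np.linalg.inv(np.array(m["pose"])); P=np.atleast_2d(P)
    c=P@T[:3,:3].T+T[:3,3]; s=np.c_[c[:,0]/-c[:,2],-c[:,1]/-c[:,2]]
    s=s*(1+m["k1"]*(s**2).sum(1,keepdims=True)); K=np.array(m["camera_matrix"])
    return s@K[:2,:2].T+K[:2,2]
def ray(cam,uv,m=None):
    m=m or camera_model(cam); K=np.array(m["camera_matrix"]); uv=np.atleast_2d(np.array(uv,float))
    d=(uv-K[:2,2])@np.linalg.inv(K[:2,:2]).T; s=d.copy()
    for _ in range(20): s=d/(1+m["k1"]*(s**2).sum(1,keepdims=True))
    D=np.c_[s[:,0],-s[:,1],-np.ones(len(s))]; T=np.array(m["pose"])
    return T[:3,3],D@T[:3,:3].T
def onz(cam,uv,z,m=None):
    o,d=ray(cam,uv,m); return o+d*((z-o[2])/d[:,2])[:,None]
E
python3 - <<'E'
from h import *
for c in("side","top","wrist"):
    im=capture(c); cv2.imwrite(f"pics/{c}0.png",im)
    m=camera_model(c); print(c,np.round(m["pose"],3).tolist(),np.round(m["camera_matrix"],1).tolist(),m["k1"])
    for t in("oilstone_center","ramp","jaw","knob_grip","white_hone","sand_block","graver_a"):
        r=spot_in(c,t); print(t,[(np.round(x["location"],3).tolist(),round(x["p"],2)) for x in r[:3]])
s=readout.read_state(); print(s)
E
```

```text
pics
side [[-1.0, -0.003, 0.028, 0.626], [0.026, -0.477, 0.878, 1.04], [0.011, 0.879, 0.477, 0.661], [0.0, 0.0, 0.0, 1.0]] [[463.5, 0.0, 314.1], [0.0, 463.5, 194.0], [0.0, 0.0, 1.0]] 0.04218001281842903
oilstone_center [([0.477, -0.158, 0.021], 0.9)]
ramp [([0.572, 0.069, 0.027], 0.7), ([0.753, -0.26, 0.029], 0.39)]
jaw [([0.641, 0.079, 0.162], 0.82)]
knob_grip [([0.643, 0.077, 0.192], 0.6)]
white_hone [([0.485, -0.302, 0.019], 0.43)]
sand_block [([0.751, -0.261, 0.027], 0.68)]
graver_a [([0.439, 0.306, 0.008], 0.71), ([0.643, 0.072, 0.191], 0.25)]
top [[-0.006, 0.995, -0.1, 0.492], [-1.0, -0.008, -0.019, -0.032], [-0.019, 0.099, 0.995, 1.19], [0.0, 0.0, 0.0, 1.0]] [[445.8, 0.0, 322.5], [0.0, 445.8, 205.7], [0.0, 0.0, 1.0]] -0.06107646483190532
oilstone_center [([0.475, -0.153, 0.021], 0.73)]
ramp [([0.545, 0.052, 0.007], 0.58), ([0.438, 0.287, 0.009], 0.31)]
jaw [([0.647, 0.061, 0.169], 0.86)]
knob_grip [([0.642, 0.068, 0.2], 0.56)]
white_hone [([0.487, -0.315, 0.023], 0.77), ([0.754, -0.28, 0.025], 0.58), ([0.64, 0.067, 0.201], 0.47)]
sand_block [([0.754, -0.277, 0.025], 0.91)]
gra
[... 400 characters left out ...]
  8.20870004e+01,  3.08237838e-04,
        6.76884055e+01, -1.02270812e+01]), 'qvel': array([ 0.00686115,  0.0247816 ,  0.06624699,  0.04237156,  0.03819656,
       -0.15100425]), 'tau': array([-4.09863442e-04, -4.40027905e+01, -1.76977140e+01,  6.32384559e-02,
        5.04503853e-02,  5.97719293e-06]), 'position': array([0.19228107, 0.59467529, 0.22255538]), 'tcp_rot': array([[-9.51479800e-01,  3.07711211e-01,  6.95183341e-06],
       [ 3.07711211e-01,  9.51479800e-01,  2.35431945e-05],
       [ 6.29975836e-07,  2.45400311e-05, -1.00000000e+00]]), 'force': array([ 0.15601825, -0.11536828,  0.14751745]), 'moment': array([-0.00640005, -0.03990155, -0.00647125]), 'opening': 0.9990264259584852}
```

View pics/side0.png

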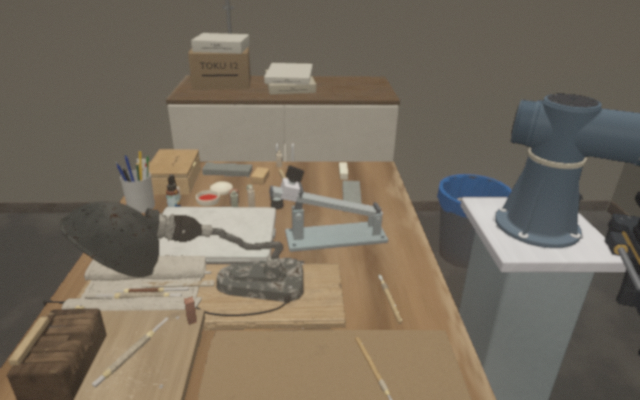

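View pics/top0.png

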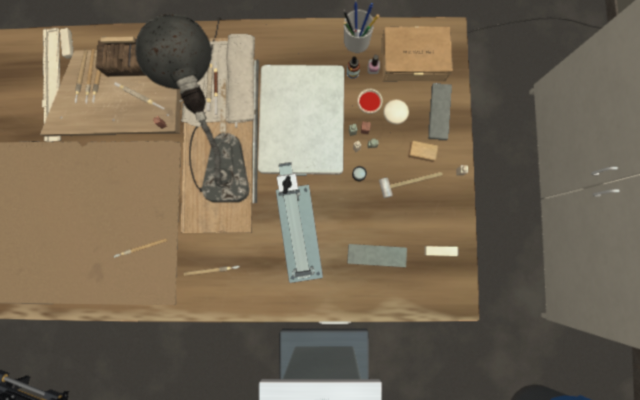

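The ramp (base plate about (300,233) in the top view, carriage at (287,183)) climbs away from the robot with a slight left yaw. The loose oilstone is at (377,256), the pale hone at (441,251), and the graver at (211,270). I'm moving the wrist camera above the ramp and stone.

Call:
{"fn": "send_rows", "kwargs": {
  "moves": [
    [[0,0,0,-3.2,-3.3,-0.45,1],[0,0,0,-3.2,-3.3,-0.45,1],[0,0,0,-3.2,-3.3,-0.45,1],[0,0,0,-3.2,-3.3,-0.45,1],[0,0,0,-3.2,-3.3,-0.45,1]]
  ]
}}

```text
time_s: 1.7
position: [0.2943, 0.3869, 0.2454]
tcp_rot: [[-0.952, 0.307, 0.001], [0.307, 0.952, 0.0], [-0.001, 0.0, -1.0]]
force: [1.0, 0.3, 0.3]
opening: 1.0
```

Call:
{"fn": "send_rows", "kwargs": {
  "moves": [
    [[0,0,0,-3.2,-3.3,-0.45,1],[0,0,0,-3.2,-3.3,-0.45,1],[0,0,0,-3.2,-3.3,-0.45,1],[0,0,0,-3.2,-3.3,-0.45,1],[0,0,0,-3.2,-3.3,-0.45,1]]
  ]
}}

```text
time_s: 2.2
position: [0.3959, 0.1805, 0.2681]
tcp_rot: [[-0.952, 0.308, 0.001], [0.308, 0.952, 0.0], [-0.001, 0.001, -1.0]]
force: [1.1, -0.2, 0.2]
opening: 0.998
```

Call:
{"fn": "send_rows", "kwargs": {
  "moves": [
    [[0,0,0,-3.2,-3.3,-0.45,1],[0,0,0,-3.2,-3.3,-0.45,1],[0,0,0,-3.2,-3.3,-0.45,1],[0,0,0,-3.2,-3.3,-0.45,1],[0,0,0,-3.2,-3.3,-0.45,1]]
  ]
}}

```text
time_s: 2.7
position: [0.4973, -0.0259, 0.2905]
tcp_rot: [[-0.951, 0.308, 0.001], [0.308, 0.951, 0.0], [-0.001, 0.0, -1.0]]
force: [0.4, 0.3, -0.2]
opening: 1.003
```

Call:
{"fn": "send_rows", "kwargs": {
  "moves": [
    [[0,0,-6,0,0,0,1],[0,0,-6,0,0,0,1],[0,0,-6,0,0,0,1],[0,0,0,0,0,0,1],[0,0,0,0,0,0,1]]
  ]
}}

```text
time_s: 3.2
position: [0.4967, -0.024, 0.2901]
tcp_rot: [[-1.0, 0.001, 0.0], [0.001, 1.0, 0.0], [-0.0, 0.0, -1.0]]
force: [-0.7, -0.3, -0.5]
opening: 1.0
```

Run:
```python
from h import *
s=readout.read_state(); print(s["time_s"],s["joint_positions"].round(1),s["position"].round(3),s["tcp_rot"].round(3).tolist(),s["force"].round(1))
m=camera_model("wrist"); im=capture("wrist"); np.save("m1.npy",m,allow_pickle=True)
cv2.imwrite("pics/w1.png",im); print(np.round(m["pose"],4).tolist())
for t in("oilstone_center","ramp","jaw","knob_grip"):
    r=spot_in("wrist",t); print(t,[(np.round(x["location"],3).tolist(),round(x["p"],2)) for x in r[:3]])
    for x in regions_of("wrist",t)[:1]:
        k=x["mask"].astype(np.uint8); np.save("mask_"+t,k)
        c=max(cv2.findContours(k,0,1)[0],key=cv2.contourArea); print(round(x["p"],2),k.sum(),cv2.minAreaRect(c))
cv2.imwrite("pics/w1c.png",cv2.resize(im[0:400,160:560],(800,600) if 0 else (600,600),interpolation=cv2.INTER_CUBIC))
```

```text
3.2 [ -15.7   15.6   95.     0.    69.3 -105.6] [ 0.497 -0.024  0.29 ] [[-1.0, 0.001, 0.0], [0.001, 1.0, 0.0], [-0.0, 0.0, -1.0]] [-0.7 -0.3 -0.5]
[[0.0003, -0.9661, -0.258, 0.4257], [1.0, 0.0003, 0.0003, -0.0237], [-0.0002, -0.258, 0.9661, 0.4522], [0.0, 0.0, 0.0, 1.0]]
oilstone_center [([0.477, -0.147, 0.02], 0.77)]
0.77 5055 ((215.5329132080078, 149.9271697998047), (123.26786041259766, 42.73408126831055), 3.289242744445801)
ramp [([0.511, 0.048, 0.02], 0.56)]
0.67 12100 ((373.2769775390625, 180.2153778076172), (166.70266723632812, 72.93242645263672), 82.87498474121094)
jaw [([0.629, 0.065, 0.153], 0.94)]
0.71 600 ((402.9378662109375, 315.8190612792969), (14.769031524658203, 45.62106704711914), 86.98721313476562)
knob_grip []
```

View pics/w1.png

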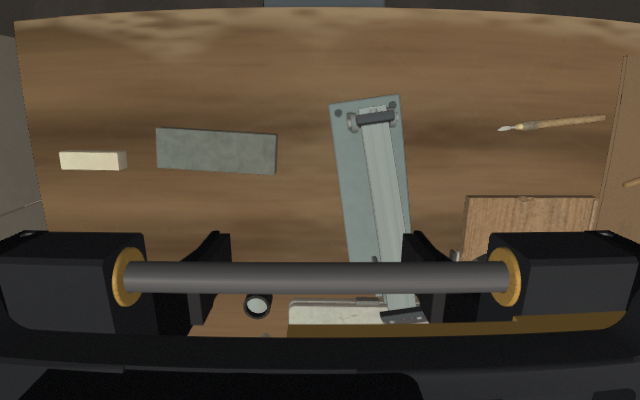

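The wrist view shows the stone at (216,150), the hone at (93,160), and the ramp from (365,100) to (400,315) with its stop at (374,117). The knob is hidden by the gripper. I'm zooming in to measure the ramp.

Run:
```python
from h import *
w=cv2.imread("pics/w1.png");t=cv2.imread("pics/top0.png");s=cv2.imread("pics/side0.png")
Z=lambda im,x0,x1,y0,y1,k:cv2.resize(im[y0:y1,x0:x1],None,fx=k,fy=k,interpolation=cv2.INTER_CUBIC)
a=Z(w,320,430,85,265,3);b=Z(t,265,335,155,290,4)
h=max(len(a),len(b));p=lambda i:np.pad(i,((0,h-len(i)),(0,0),(0,0)))
cv2.imwrite("pics/A.png",np.hstack([p(a),p(b)]));cv2.imwrite("pics/B.png",Z(s,275,395,160,255,6))
# stone from mask: corners onto z=.022 top face
m=np.load("m1.npy",allow_pickle=True).item()
k=np.load("mask_oilstone_center.npy"); c=max(cv2.findContours(k,0,1)[0],key=cv2.contourArea)[:,0,:]
P=onz("wrist",c,0.018,m)[:,:2]; r=cv2.minAreaRect(P.astype(np.float32)*1000); print(r)
```

```text
((476.8939208984375, -150.85342407226562), (155.85293579101562, 54.433074951171875), 86.46732330322266)
```

View pics/A.png

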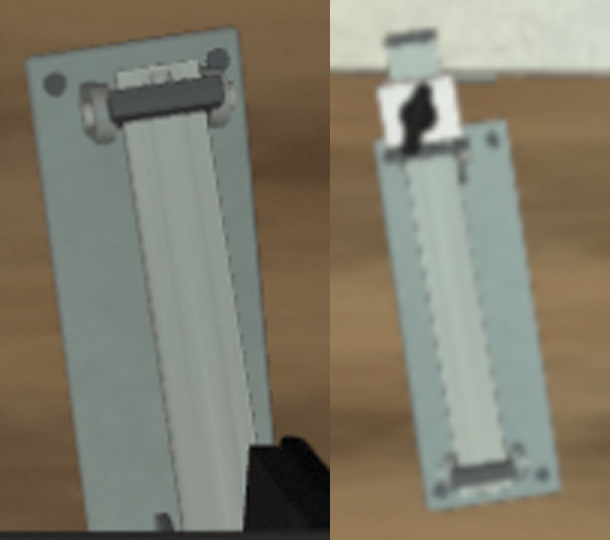

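View pics/B.png

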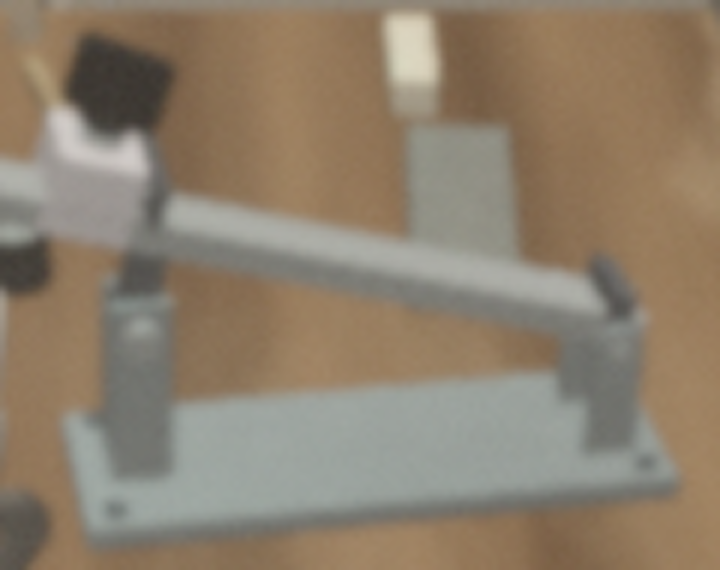

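```bash
cat > fit.py <<'E'
from h import *
from scipy.optimize import least_squares
m={"wrist":np.load("m1.npy",allow_pickle=True).item(),"top":camera_model("top"),"side":camera_model("side")}
base=[("wrist",329,105,-1,1*-1,0),("wrist",400,94.3,-1,1,0),("top",308.75,185,1,-1,0),("top",322.5,277,-1,-1,0),("top",290.75,282.5,-1,1,0),("top",276.25,190.5,1,1,0),
 ("side",290.3,248.3,1,1,0),("side",388.3,240.8,-1,1,0),("side",285.8,229.2,1,-1,0)]
# rail: cam,u,v,side(+1 left),  param key ('s' stop, or free index)
rail=[("wrist",360.7,125.7,-1,'s'),("wrist",389,122.3,1,'s'),("wrist",380.7,261.7,-1,0),("wrist",404,231.7,1,1),
 ("top",296.75,271.25,1,'s'),("top",308.75,270,-1,'s'),("top",284.25,195,1,2),("top",296.25,193.75,-1,3),
 ("side",302.5,198.7,1,4),("side",372.5,212,1,5),("side",302.5,192.5,-1,6),("side",373.3,205.8,-1,7)]
def R(yaw): c,s=np.cos(yaw),np.sin(yaw); return np.array([[c,-s,0],[s,c,0],[0,0,1]])
def unpack(p):
    cx,cy,yaw,z0,t,off,xs=p[:7]; return cx,cy,yaw,z0,t,off,xs
def rp(p,x,y,h=0):  # ramp point: x along bed from base-centre foot, at bed top; h normal
    cx,cy,yaw,z0,t,off,xs=unpack(p)
    return R(yaw)@np.array([x*np.cos(t)-h*np.sin(t),off+y,z0+x*np.sin(t)+h*np.cos(t)])+[cx,cy,0]
def f(p,det=False):
    cx,cy,yaw,z0,t,off,xs=unpack(p);r=[]
    for c,u,v,a,b,_ in base:
        r+=list((proj(c,R(yaw)@[a*.125,b*.045,.012]+[cx,cy,0],m[c])[0]-[u,v]))
    for c,u,v,sd,k in rail:
        x=xs if k=='s' else p[7+k]
        r+=list(proj(c,rp(p,x,sd*.015),m[c])[0]-[u,v])
    return np.array(r)
p0=np.r_[.54,.05,.2,.1,.35,0,-.1,.0,.0,.1,.1,.1,-.1,.1,-.1]
if __name__=="__main__":
    s=least_squares(f,p0,loss="soft_l1"); p=s.x; np.save("p.npy",p)
    print(p[:7].round(4),"stop",rp(p,p[6],0).round(4)); print(f(p).reshape(-1,2).round(1).tolist())
    # jaw/knob from networks
    for P in ([.641,.079,.162],[.647,.061,.169],[.629,.065,.153],[.643,.077,.192],[.642,.068,.2]):
        q=R(p[2]).T@(np.array(P)-rp(p,p[6],0)); t=p[4]
        print("rel stop along,lat,normal",round(q[0]*np.cos(t)+q[2]*np.sin(t),4),round(q[1],4),round(-q[0]*np.sin(t)+q[2]*np.cos(t),4))
E
python3 fit.py
```

```text
[ 5.382e-01  5.380e-02  1.439e-01  1.028e-01  2.838e-01 -5.000e-04
 -1.011e-01] stop [0.4423 0.0394 0.0745]
[[-0.8, -0.9], [0.4, -0.5], [-0.2, -1.1], [0.0, 0.4], [-2.2, 0.0], [-1.0, -1.5], [-1.3, -0.5], [0.2, -1.9], [-1.1, -1.3], [0.1, 0.2], [-0.6, -0.3], [-0.4, 0.0], [0.5, -0.1], [-0.0, 0.0], [-0.1, -0.5], [-0.4, 0.1], [0.0, -0.0], [0.0, -0.2], [0.1, -0.6], [-0.1, 0.4], [-0.1, 0.4]]
rel stop along,lat,normal 0.2188 0.0107 0.0273
rel stop along,lat,normal 0.224 -0.0079 0.0331
rel stop along,lat,normal 0.2029 -0.0014 0.0225
rel stop along,lat,normal 0.2288 0.0085 0.0556
rel stop along,lat,normal 0.2288 -0.0003 0.0639
```

Call:
{"fn": "send_rows", "kwargs": {
  "moves": [
    [[0,0,0,0.4,-2.54,1,1],[0,0,0,0.4,-2.54,1,1],[0,0,0,0.4,-2.54,1,1],[0,0,0,0.4,-2.54,1,1],[0,0,0,0.4,-2.54,1,1]]
  ]
}}

```text
time_s: 4.15
position: [0.4767, -0.152, 0.2397]
tcp_rot: [[-1.0, -0.001, 0.0], [-0.001, 1.0, -0.0], [-0.0, -0.0, -1.0]]
force: [0.8, -0.2, -0.3]
opening: 0.999
```

Call:
{"fn": "send_rows", "kwargs": {
  "moves": [
    [[0,0,8.5,0,0,1,1],[0,0,8.5,0,0,1,1],[0,0,8.5,0,0,1,1],[0,0,8.5,0,0,1,1],[0,0,8.5,0,0,1,1]]
  ]
}}

```text
time_s: 4.65
position: [0.477, -0.1512, 0.1897]
tcp_rot: [[-0.734, 0.679, 0.0], [0.679, 0.734, -0.0], [-0.0, 0.0, -1.0]]
force: [-0.5, 0.1, -1.3]
opening: 0.999
```

Call:
{"fn": "send_rows", "kwargs": {
  "moves": [
    [[0,0,8.5,0,0,1,1],[0,0,8.5,0,0,1,1],[0,0,8.5,0,0,1,1],[0,0,8.5,0,0,1,1],[0,0,8.5,0,0,1,1]]
  ]
}}

```text
time_s: 5.15
position: [0.4771, -0.1512, 0.1397]
tcp_rot: [[-0.082, 0.997, 0.0], [0.997, 0.082, -0.0], [-0.0, 0.0, -1.0]]
force: [-0.8, 0.1, 0.4]
opening: 1.001
```

Call:
{"fn": "send_rows", "kwargs": {
  "moves": [
    [[0,0,8.5,0,0,0,1],[0,0,0,0,0,0,1],[0,0,0,0,0,0,1],[0,0,0,0,0,0,1],[0,0,0,0,0,0,1]]
  ]
}}

```text
time_s: 5.65
position: [0.477, -0.1511, 0.1403]
tcp_rot: [[0.058, 0.998, 0.001], [0.998, -0.058, -0.0], [-0.0, 0.001, -1.0]]
force: [-0.7, -0.1, 0.1]
opening: 1.002
```

Run:
```python
from h import *
s=readout.read_state(); R=s["tcp_rot"]; print(s["joint_positions"].round(1),s["position"].round(4),R.round(3).tolist(),s["force"].round(1))
m=camera_model("wrist"); im=capture("wrist"); cv2.imwrite("pics/w2.png",im)
for x in regions_of("wrist","oilstone_center")[:1]:
    k=x["mask"].astype(np.uint8); c=max(cv2.findContours(k,0,1)[0],key=cv2.contourArea)[:,0,:]
    P=onz("wrist",c,0.022,m)[:,:2]; print(x["p"],cv2.boundingRect(c),cv2.minAreaRect(P.astype(np.float32)*1000))
```

```text
[-30.4  27.9 104.4   0.   47.6 -27. ] [ 0.477  -0.1511  0.1403] [[0.058, 0.998, 0.001], [0.998, -0.058, -0.0], [-0.0, 0.001, -1.0]] [-0.7 -0.1  0.1]
0.56 (287, 100, 64, 162) ((478.65802001953125, -143.48388671875), (137.45156860351562, 50.65888214111328), 86.11493682861328)
```

View pics/w2.png

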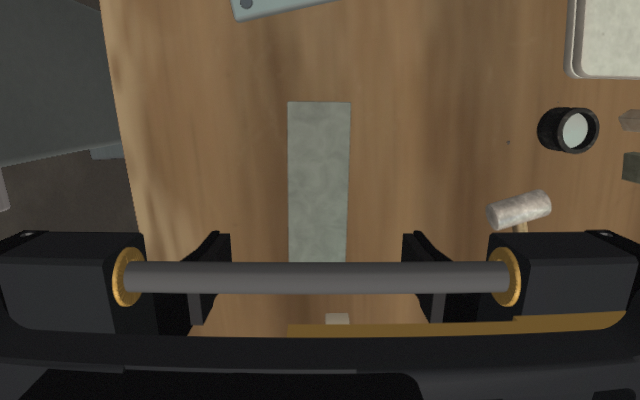

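The stone lies between the fingers, near end at row 100 (y = -0.075) and centred within 2 mm. I'm descending to grip it.

Call:
{"fn": "send_rows", "kwargs": {
  "moves": [
    [[0,0,0,0,0.15,3.5,1],[0,0,0,0,0,3.5,1],[0,0,0,0,0,3.5,1],[0,0,0,0,0,2,1],[0,0,0,0,0,1,1]]
  ]
}}

```text
time_s: 6.25
position: [0.4775, -0.1507, 0.0033]
tcp_rot: [[0.059, 0.998, -0.003], [0.998, -0.059, 0.001], [0.001, -0.003, -1.0]]
force: [0.2, -1.1, 0.2]
opening: 1.002
```

Call:
{"fn": "send_rows", "kwargs": {
  "moves": [
    [[0,0,0,0,0,0,0.2],[0,0,0,0,0,0,-1],[0,0,0,0,0,0,-1],[0,0,0,0,0,0,-1],[0,0,0,0,0,0,-1]]
  ]
}}

```text
time_s: 6.75
position: [0.4788, -0.1514, 0.0059]
tcp_rot: [[0.06, 0.998, 0.001], [0.998, -0.06, -0.001], [-0.001, 0.002, -1.0]]
force: [-0.0, 0.1, -0.5]
opening: 0.631
```

Call:
{"fn": "send_rows", "kwargs": {
  "moves": [
    [[0,0,0,0,0,0,-1],[0,0,0,0,0,0,-1],[0,0,0,0,0,0,-1],[0,0,0,0,0,-0.5,-1],[0,0,0,0,0,-1,-1]]
  ]
}}

```text
time_s: 7.25
position: [0.4773, -0.1506, 0.0195]
tcp_rot: [[0.06, 0.998, -0.003], [0.998, -0.06, 0.002], [0.001, -0.003, -1.0]]
force: [0.8, -0.0, -4.3]
opening: 0.585
```

Call:
{"fn": "send_rows", "kwargs": {
  "moves": [
    [[0,0,0,0,0,-3,-1],[0,0,-8.47,0,0,-1.5,-1],[0,0,-8.47,0,0,-1.5,-1],[0,0,-8.47,0,0,-1.5,-1],[0,0,-8.47,0,0,-1.5,-1]]
  ]
}}

```text
time_s: 7.75
position: [0.4776, -0.1507, 0.1108]
tcp_rot: [[-0.512, 0.859, -0.001], [0.859, 0.512, 0.001], [0.001, -0.001, -1.0]]
force: [0.3, -0.1, -4.4]
opening: 0.581
```

Call:
{"fn": "send_rows", "kwargs": {
  "moves": [
    [[0,0,-8.47,0,0,-1.5,-1],[0,0,-8.47,0,0,-1.5,-1],[0,0,-8.47,0,0,-1.5,-1],[0,0,-8.47,0,0,-1.5,-1],[0,0,-8.47,0,0,-1.5,-1]]
  ]
}}

```text
time_s: 8.25
position: [0.4773, -0.1505, 0.1856]
tcp_rot: [[-0.957, 0.29, -0.002], [0.29, 0.957, 0.001], [0.002, 0.0, -1.0]]
force: [1.0, 0.1, -4.6]
opening: 0.585
```

Call:
{"fn": "send_rows", "kwargs": {
  "moves": [
    [[0,0,-8.47,0,0,-1.5,-1],[0,0,-8.47,0,0,-1.5,-1],[0,0,-8.47,0,0,-1.5,-1],[0,-8.13,0,0,0,0,-1],[0,-8.13,0,0,0,0,-1]]
  ]
}}

```text
time_s: 8.75
position: [0.4789, -0.1507, 0.2311]
tcp_rot: [[-0.948, -0.145, 0.283], [-0.14, 0.989, 0.039], [-0.285, -0.002, -0.958]]
force: [-0.9, 0.1, -5.9]
opening: 0.582
```

```bash
cat > plan.py <<'E'
import sys
from fit import *
from scipy.spatial.transform import Rotation as Ro
p=np.load("p.npy"); yaw,t=p[2],p[4]
B=R(yaw)@np.array([[np.cos(t),0,-np.sin(t)],[0,1,0],[np.sin(t),0,np.cos(t)]])  # bed axes columns
S=rp(p,p[6],0)
def st():
    s=readout.read_state(); T=s["tcp_rot"]; P=s["position"]
    print("t",round(s["time_s"],2),"J",s["joint_positions"].round(1),"P",P.round(4),"op",round(s["opening"],3))
    print("bed a,l,h mm",((P-S)@B*1000).round(1),"F bed",(s["force"]@B).round(1),"M",s["moment"].round(2)); return s
def go(a,l,h,turn=0):
    """tool turn/shift (cm) to bed coords (mm); turn = wing yaw clockwise deg"""
    s=st(); T=s["tcp_rot"]; G=B@np.diag([-1.,1,-1])@Ro.from_euler("z",turn,degrees=True).as_matrix()
    print("rotvec tool deg",np.rad2deg(Ro.from_matrix(T.T@G).as_rotvec()).round(2))
    d=S+B@(np.array([a,l,h])/1000)-s["position"]; print("shift cm in tool now",(T.T@d*100).round(2)," in goal axes",(G.T@d*100).round(2))
E
python3 - <<'E'
from plan import *
print(S,B.round(3).tolist()); go(86,0,60)
E
```

```text
[0.44225497 0.03935687 0.07453521] [[0.95, -0.143, -0.277], [0.138, 0.99, -0.04], [0.28, 0.0, 0.96]]
t 8.75 J [ -37.7   15.2  109.7   16.9   44.6 -147. ] P [ 0.4789 -0.1507  0.2311] op 0.582
bed a,l,h mm [  52.5 -193.3  147.8] F bed [-2.5  0.3 -5.4] M [0.09 0.42 0.02]
rotvec tool deg [-0.09  0.31  0.13]
shift cm in tool now [-3.35 19.34  8.77]  in goal axes [-3.35 19.33  8.78]
```

Call:
{"fn": "send_rows", "kwargs": {
  "moves": [
    [[0,0,0,-0.67,3.87,0,-1],[0,0,0,-0.67,3.87,0,-1],[0,0,0,-0.67,3.87,0,-1],[0,0,0,-0.67,3.87,0,-1],[0,0,0,-0.67,3.87,0,-1]]
  ]
}}

```text
time_s: 9.25
position: [0.4805, 0.0466, 0.2391]
tcp_rot: [[-0.951, -0.143, 0.274], [-0.137, 0.99, 0.04], [-0.277, 0.001, -0.961]]
force: [1.2, -0.4, -4.5]
opening: 0.586
```

Call:
{"fn": "send_rows", "kwargs": {
  "moves": [
    [[0,0,0,0,0,2.5,-1],[0,0,0,0,0,2.5,-1],[0,0,0,0,0,2.5,-1],[0,0,0,0,0,1.8,-1],[0,0,0,0,0,0,-1]]
  ]
}}

```text
time_s: 9.75
position: [0.5059, 0.0494, 0.1478]
tcp_rot: [[-0.952, -0.144, 0.27], [-0.138, 0.99, 0.042], [-0.273, 0.002, -0.962]]
force: [0.2, 0.8, -4.0]
opening: 0.588
```

Run:
```python
from plan import *
go(86,0,30)
w=capture("wrist"); s=capture("side"); 
Z=lambda im,x0,x1,y0,y1,k:cv2.resize(im[y0:y1,x0:x1],None,fx=k,fy=k,interpolation=cv2.INTER_CUBIC)
a=Z(w,200,500,0,290,1.5); b=Z(s,270,410,130,260,2.5)
h=max(len(a),len(b));q=lambda i:np.pad(i,((0,h-len(i)),(0,0),(0,0)))
cv2.imwrite("pics/C.png",np.hstack([q(a),q(b)]))
```

```text
t 9.75 J [ -10.2   23.9  114.9   11.5   26.6 -118. ] P [0.5059 0.0494 0.1478] op 0.588
bed a,l,h mm [82.4  0.8 52.2] F bed [-0.8  0.8 -3.9] M [ 0.04  0.51 -0.04]
rotvec tool deg [ 0.14 -0.4  -0.03]
shift cm in tool now [-0.38 -0.08  2.22]  in goal axes [-0.36 -0.08  2.22]
```

View pics/C.png

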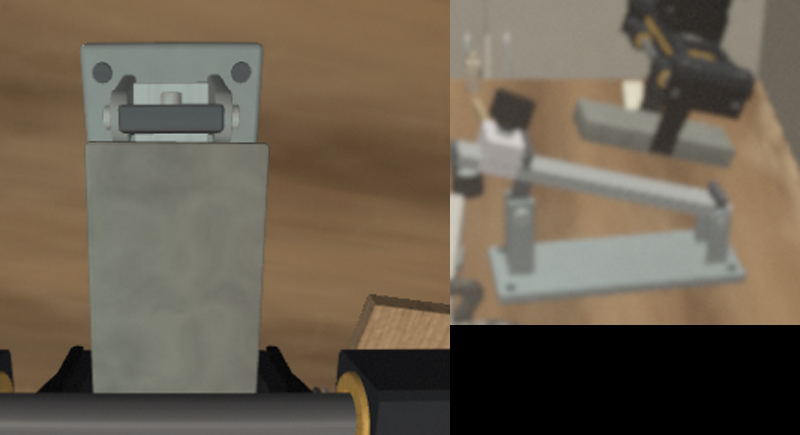

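The stone is held straight over the bed. Its end centre is at column 177 of the crop and the stop centre at 171, so it sits about 1.7 mm too far left. I'm correcting that and lowering.

Call:
{"fn": "send_rows", "kwargs": {
  "moves": [
    [[0,-0.4,0,-0.36,-0.17,0.8,-1],[0,0,0,0,0,1,-1],[0,0,0,0,0,1,-1],[0,0,0,0,0,0.7,-1],[0,0,0,0,0,0.4,-1]]
  ]
}}

```text
time_s: 10.35
position: [0.5228, 0.0491, 0.1128]
tcp_rot: [[-0.949, -0.143, 0.282], [-0.137, 0.99, 0.041], [-0.285, 0.0, -0.958]]
force: [-0.3, -0.2, -4.7]
opening: 0.584
```

Call:
{"fn": "send_rows", "kwargs": {
  "moves": [
    [[0,0,0,0,0,0,-1],[0,0,0,0,0,0,-1],[0,0,0,0,0,0.1,-1],[0,0,0,0,0,0.1,-1],[0,0,0,0,0,0,-1]]
  ]
}}

```text
time_s: 10.85
position: [0.5236, 0.0492, 0.112]
tcp_rot: [[-0.948, -0.143, 0.284], [-0.137, 0.99, 0.041], [-0.287, -0.0, -0.958]]
force: [-0.4, 0.9, -4.8]
opening: 0.583
```

```bash
python3 -c "
from plan import *
go(86,-1,5.5)"
```

```text
t 10.85 J [  -9.9   29.   114.9   14.5   20.8 -121. ] P [0.5236 0.0492 0.112 ] op 0.583
bed a,l,h mm [89.1 -2.  13. ] F bed [-1.6  0.9 -4.5] M [-0.04  0.45 -0.07]
rotvec tool deg [-0.01  0.42 -0.03]
shift cm in tool now [0.32 0.1  0.75]  in goal axes [0.31 0.1  0.75]
```

Call:
{"fn": "send_rows", "kwargs": {
  "moves": [
    [[0,0.3,0,0.2,0.05,0.1,-1],[0,0,0,0,0,0.1,-1],[0,0,0,0,0,0.1,-1],[0,0,0,0,0,0.1,-1],[0,0,0,0,0,0.1,-1]]
  ]
}}

```text
time_s: 11.35
position: [0.5228, 0.0495, 0.1068]
tcp_rot: [[-0.95, -0.143, 0.279], [-0.137, 0.99, 0.04], [-0.282, 0.0, -0.959]]
force: [-7.5, -2.7, 13.3]
opening: 0.585
```

```bash
python3 -c "
from plan import *
go(86,-1,5.5)"
```

```text
t 11.35 J [  -9.8   29.6  114.9   14.5   20.4 -120.9] P [0.5228 0.0495 0.1068] op 0.585
bed a,l,h mm [86.9 -1.5  8.2] F bed [-3.8 -1.6 15. ] M [-0.14  0.62 -0.08]
rotvec tool deg [-0.01  0.11 -0.04]
shift cm in tool now [0.09 0.05 0.27]  in goal axes [0.09 0.05 0.27]
```

Call:
{"fn": "send_rows", "kwargs": {
  "moves": [
    [[0,0,0,0,0,-0.08,-1],[0,0,0,0,0,0,-1],[0,0,0,0,0,0,0.2],[0,0,0,0,0,0,0.3],[0,0,0,0,0,0,0.5]]
  ]
}}

```text
time_s: 11.85
position: [0.5236, 0.0494, 0.1077]
tcp_rot: [[-0.949, -0.143, 0.281], [-0.137, 0.99, 0.04], [-0.283, -0.001, -0.959]]
force: [-0.8, 0.1, -0.3]
opening: 0.678
```

Run:
```python
from plan import *
st()
w=capture("wrist"); s=capture("side"); t=capture("top")
Z=lambda im,x0,x1,y0,y1,k:cv2.resize(im[y0:y1,x0:x1],None,fx=k,fy=k,interpolation=cv2.INTER_CUBIC)
a=Z(w,200,500,0,290,1.5); b=Z(s,270,410,130,260,2.5)
h=max(len(a),len(b));q=lambda i:np.pad(i,((0,h-len(i)),(0,0),(0,0)))
cv2.imwrite("pics/D.png",np.hstack([q(a),q(b)]))
```

```text
t 11.85 J [  -9.8   29.6  114.9   14.4   20.5 -120.8] P [0.5236 0.0494 0.1077] op 0.678
bed a,l,h mm [88.  -1.7  8.9] F bed [-0.8  0.2 -0.1] M [0.03 0.22 0.02]
```

View pics/D.png

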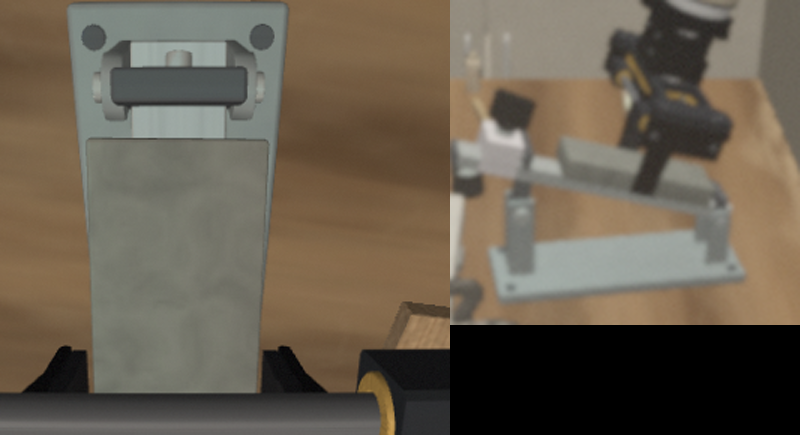

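Stone lies flat and centred: end centre at column 177.5, rail centre at 178, roughly 10 mm short of the stop. I'm retreating and placing the camera over the knob.

Call:
{"fn": "send_rows", "kwargs": {
  "moves": [
    [[0,0,0,0,0,-0.5,1],[0,0,0,0,0,-3.5,1],[0,0,0,0,0,-4,1],[0,0,0,0,0,-4,1],[0,0,0,0,0,-3,1]]
  ]
}}

```text
time_s: 12.5
position: [0.4804, 0.0434, 0.2536]
tcp_rot: [[-0.949, -0.143, 0.281], [-0.137, 0.99, 0.04], [-0.284, -0.001, -0.959]]
force: [1.2, 1.3, -0.5]
opening: 0.988
```

Call:
{"fn": "send_rows", "kwargs": {
  "moves": [
    [[0,0,0,-4.2,0,0,1],[0,0,0,-4.2,0,0,1],[0,0,0,-4.2,0,0,1],[0,0,0,-4.2,0,0,1],[0,0,0,-4.2,0,0,1]]
  ]
}}

```text
time_s: 13.0
position: [0.6813, 0.0726, 0.3112]
tcp_rot: [[-0.95, -0.143, 0.279], [-0.137, 0.99, 0.04], [-0.282, -0.0, -0.96]]
force: [0.6, -0.4, -0.5]
opening: 1.001
```

Call:
{"fn": "send_rows", "kwargs": {
  "moves": [
    [[0,0,0,0,0,0,1],[0,0,0,0,0,0,1],[0,0,0,0,0,0,1],[0,0,0,0,0,0,1],[0,0,0,0,0,0,1]]
  ]
}}

```text
time_s: 13.5
position: [0.6792, 0.0723, 0.3102]
tcp_rot: [[-0.95, -0.143, 0.278], [-0.137, 0.99, 0.04], [-0.281, 0.0, -0.96]]
force: [-0.6, -1.1, -0.7]
opening: 1.0
```

Run:
```python
from plan import *
st()
m=camera_model("wrist"); w=capture("wrist"); cv2.imwrite("pics/w3.png",w); np.save("m3.npy",m,allow_pickle=True)
for t in("jaw","knob_grip"):
    r=spot_in("wrist",t); print(t,[(((np.array(x["location"])-S)@B*1000).round(1).tolist(),round(x["p"],2)) for x in r[:3]])
    for x in regions_of("wrist",t)[:1]:
        k=x["mask"].astype(np.uint8); c=max(cv2.findContours(k,0,1)[0],key=cv2.contourArea); print(round(x["p"],2),k.sum(),cv2.minAreaRect(c)); np.save("mask3_"+t,k)
cv2.imwrite("pics/E.png",cv2.resize(w[0:270,170:470],None,fx=2.2,fy=2.2,interpolation=cv2.INTER_CUBIC))
```

```text
t 13.5 J [  -4.9   23.7   80.9    4.3   59.6 -104.8] P [0.6792 0.0723 0.3102] op 1.0
bed a,l,h mm [295.6  -1.4 159.2] F bed [-0.9 -1.  -0.5] M [-0.01  0.18  0.02]
jaw [([216.4, -2.7, 34.3], 0.65)]
0.63 2902 ((319.7356872558594, 102.71321868896484), (59.92514419555664, 59.126136779785156), 87.1375961303711)
knob_grip [([228.0, 0.9, 65.4], 0.98)]
0.82 998 ((318.562255859375, 106.50389862060547), (27.009798049926758, 53.95722198486328), 3.5763344764709473)
```

View pics/E.png

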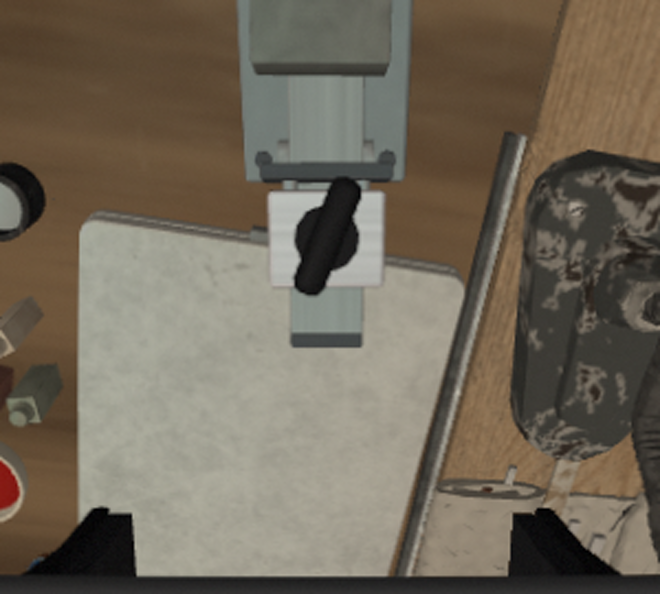

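Run:
```python
from plan import *
m=np.load("m3.npy",allow_pickle=True).item()
def onh(u,v,h):
    o,d=ray("wrist",[[u/2.2+170,v/2.2]],m); o2=(o-S)@B; d2=d[0]@B; return ((o2+d2*((h/1000-o2[2])/d2[2]))*1000).round(1)
for n,u,v,h in (("knob",327,237,65),("wing1",346,190,65),("wing2",309,283,65),("jawtop",325,165,22),("stone end top",320,66,24),("stone L",252,66,24),("stone R",390,66,24),("railL",291,330,2),("railR",362,330,2),("carrL",269,240,26),("carrR",384,240,26)): print(n,onh(u,v,h))
a,b=onh(346,190,65),onh(309,283,65); print("wing deg",np.degrees(np.arctan2(a[1]-b[1],b[0]-a[0])))
go(228,0,100,21.7)
```

```text
knob [224.6   0.8  65. ]
wing1 [209.7   6.9  65. ]
wing2 [239.5  -5.2  65. ]
jawtop [198.1   0.3  22. ]
stone end top [163.4  -1.6  24. ]
stone L [163.3 -26.4  24. ]
stone R [163.3  24.   24. ]
railL [262.7 -13.9   2. ]
railR [262.7  16.    2. ]
carrL [225.7 -20.9  26. ]
carrR [225.7  22.6  26. ]
wing deg 22.099133143662723
t 13.75 J [  -4.9   23.8   80.8    4.3   59.6 -104.8] P [0.6801 0.0723 0.3104] op 1.003
bed a,l,h mm [296.6  -1.6 159.2] F bed [ 0.3 -0.5  0.4] M [ 0.04  0.22 -0.03]
rotvec tool deg [1.000e-02 1.000e-01 2.167e+01]
shift cm in tool now [6.87 0.15 5.91]  in goal axes [ 6.43 -2.39  5.92]
```

The wing is at 22° clockwise, knob axis at bed a≈226 mm. The stone's upper end is at a≈163 and the jaw at about 198. I'm moving over the knob, turning to match the wing, descending and gripping.

Call:
{"fn": "send_rows", "kwargs": {
  "moves": [
    [[0,0,0,2.4,0.08,1.5,1],[0,0,0,2.4,0.08,1.5,1],[0,0,0,2.27,0.07,1.5,1],[0,0,7.3,0,0,0.7,1],[0,0,7.3,0,0,0.7,1]]
  ]
}}

```text
time_s: 14.25
position: [0.6284, 0.0673, 0.2331]
tcp_rot: [[-0.955, 0.106, 0.278], [0.122, 0.992, 0.04], [-0.271, 0.072, -0.96]]
force: [0.8, -0.1, 0.8]
opening: 1.001
```

Call:
{"fn": "send_rows", "kwargs": {
  "moves": [
    [[0,0,7.4,0,0,0,1],[0,0,0,0,0,0,1],[0,0,0,0,0,0,1],[0,0,0,0,0,0,1],[0,0,0,0,0,0,1]]
  ]
}}

```text
time_s: 14.75
position: [0.6294, 0.0673, 0.2341]
tcp_rot: [[-0.934, 0.222, 0.279], [0.242, 0.969, 0.04], [-0.262, 0.105, -0.959]]
force: [-0.7, 0.6, -0.5]
opening: 1.0
```

Run:
```python
from plan import *
go(226,0.8,36.5,22)
m=camera_model("wrist"); w=capture("wrist")
for x in regions_of("wrist","knob_grip")[:1]:
    k=x["mask"].astype(np.uint8); c=max(cv2.findContours(k,0,1)[0],key=cv2.contourArea); print(round(x["p"],2),k.sum(),cv2.minAreaRect(c))
```

```text
t 14.75 J [ -5.9  24.3  93.4   5.4  46.5 -85.4] P [0.6294 0.0673 0.2341] op 1.0
bed a,l,h mm [226.4   0.8 100.2] F bed [-0.7  0.7 -0.3] M [-0.04  0.16  0.02]
rotvec tool deg [0.03 0.12 0.04]
shift cm in tool now [ 0.05 -0.02  6.37]  in goal axes [ 0.03 -0.01  6.37]
0.79 1481 ((313.26470947265625, 221.44117736816406), (33.22737503051758, 69.12265014648438), 14.03624439239502)
```

Call:
{"fn": "send_rows", "kwargs": {
  "moves": [
    [[0,0,0,0,0,2,1],[0,0,0,0,0,2,0.5],[0,0,0,0,0,1.5,0],[0,0,0,0,0,0.8,-0.3],[0,0,0,0,0,0,-0.4]]
  ]
}}

```text
time_s: 15.35
position: [0.6464, 0.0699, 0.172]
tcp_rot: [[-0.935, 0.223, 0.276], [0.244, 0.969, 0.04], [-0.259, 0.105, -0.96]]
force: [-0.4, -0.1, 0.0]
opening: 0.721
```

Call:
{"fn": "send_rows", "kwargs": {
  "moves": [
    [[0,0,0,0,0,0,-0.6],[0,0,0,0,0,0,-1],[0,0,0,0,0,0,-1],[0,0,0,0,0,0,-1],[0,0,0,0,0,0,-1]]
  ]
}}

```text
time_s: 15.85
position: [0.6469, 0.0693, 0.1738]
tcp_rot: [[-0.934, 0.223, 0.279], [0.243, 0.969, 0.039], [-0.262, 0.104, -0.959]]
force: [-2.1, -9.6, 0.7]
opening: 0.266
```

Call:
{"fn": "send_rows", "kwargs": {
  "moves": [
    [[0,0,0,0,0,0,-1],[0,0,0,0,0,0,-1],[0,0,0,0,0,0,-1],[0,0,0,0,0,0,-1],[0,0,0,0,0,0,-1]]
  ]
}}

```text
time_s: 16.35
position: [0.6469, 0.0691, 0.1737]
tcp_rot: [[-0.934, 0.223, 0.279], [0.243, 0.969, 0.039], [-0.262, 0.105, -0.959]]
force: [-2.4, -4.5, 3.7]
opening: 0.241
```

Run:
```python
from plan import *
go(216,0.8,36.5,22)
G=B@np.diag([-1.,1,-1])@Ro.from_euler("z",22,degrees=True).as_matrix()
print("push 10mm downhill in tool cm",(G.T@(-B[:,0])).round(4))
```

```text
t 16.35 J [ -5.5  30.2  94.3   5.9  39.7 -85.8] P [0.6469 0.0691 0.1737] op 0.241
bed a,l,h mm [2.263e+02 1.000e-01 3.730e+01] F bed [-1.9 -4.1  4.4] M [-0.87  0.46 -0.21]
rotvec tool deg [-0.02  0.12 -0.01]
shift cm in tool now [ 0.98 -0.32  0.08]  in goal axes [ 0.98 -0.32  0.08]
push 10mm downhill in tool cm [ 0.9272 -0.3746  0.    ]
```

Opening is 21 mm, not 11, so the tips are probably on the round hub under the wing. I'm opening, rising 5 mm and regripping.

Call:
{"fn": "send_rows", "kwargs": {
  "moves": [
    [[0,0,0,0,0,0,-0.3],[0,0,0,0,0,0,-0.3],[0,0,0,0,0,-0.5,-0.3],[0,0,0,0,0,0,-0.6],[0,0,0,0,0,0,-1]]
  ]
}}

```text
time_s: 16.85
position: [0.6456, 0.07, 0.1783]
tcp_rot: [[-0.934, 0.223, 0.279], [0.243, 0.969, 0.041], [-0.261, 0.106, -0.959]]
force: [-0.1, 0.6, 0.1]
opening: 0.243
```

Call:
{"fn": "send_rows", "kwargs": {
  "moves": [
    [[0,0,0,0,0,0,-1],[0,0,0,0,0,0,-1],[0,0,0,0,0,0,-1],[0,0,0,0,0,0,-1],[0,0,0,0,0,0,-1]]
  ]
}}

```text
time_s: 17.35
position: [0.6453, 0.069, 0.178]
tcp_rot: [[-0.934, 0.223, 0.278], [0.243, 0.969, 0.039], [-0.261, 0.105, -0.96]]
force: [-1.8, -5.0, -0.0]
opening: 0.127
```

Run:
```python
from plan import *
go(216,0.8,36.5,22)
s=capture("side"); cv2.imwrite("pics/F.png",cv2.resize(s[130:260,250:410],None,fx=4.6,fy=4.6,interpolation=cv2.INTER_CUBIC))
```

```text
t 17.35 J [ -5.6  29.7  94.3   5.9  40.2 -85.8] P [0.6453 0.069  0.178 ] op 0.127
bed a,l,h mm [2.259e+02 2.000e-01 4.190e+01] F bed [-2.4 -4.7  0.7] M [-0.78  0.36 -0.21]
rotvec tool deg [-0.02  0.07 -0.02]
shift cm in tool now [ 0.94 -0.32  0.54]  in goal axes [ 0.94 -0.32  0.54]
```

Opening is now 11.0 mm, so the wing is gripped. I'm sliding the carriage down.

Call:
{"fn": "send_rows", "kwargs": {
  "moves": [
    [[0,0,0,0.19,-0.13,0,-1],[0,0,0,0.37,-0.15,0,-1],[0,0,0,0.56,-0.225,0,-1],[0,0,0,0.56,-0.225,0,-1],[0,0,0,0.56,-0.225,0,-1]]
  ]
}}

```text
time_s: 17.9
position: [0.6281, 0.0663, 0.1729]
tcp_rot: [[-0.93, 0.223, 0.291], [0.245, 0.969, 0.041], [-0.273, 0.109, -0.956]]
force: [12.8, 1.7, -7.3]
opening: 0.118
```

```bash
python3 -c "
from plan import *
go(226,0.8,41.5,22)"
```

```text
t 17.9 J [ -6.1  28.8  97.7   6.8  37.1 -87.1] P [0.6281 0.0663 0.1729] op 0.118
bed a,l,h mm [207.9  -0.   41.8] F bed [ 10.4  -0.2 -10.6] M [ 0.32 -1.38  0.05]
rotvec tool deg [ 0.23  0.8  -0.1 ]
shift cm in tool now [-1.65  0.76  0.06]  in goal axes [-1.65  0.75  0.03]
```

Call:
{"fn": "send_rows", "kwargs": {
  "moves": [
    [[0,0,0,0.37,-0.15,0,-1],[0,0,0,0.37,-0.15,0,-1],[0,0,0,0,0,0,-1],[0,0,0,0,0,0,-1],[0,0,0,0,0,0,-1]]
  ]
}}

```text
time_s: 18.4
position: [0.6196, 0.0651, 0.1702]
tcp_rot: [[-0.931, 0.223, 0.289], [0.245, 0.969, 0.041], [-0.27, 0.108, -0.957]]
force: [10.1, 1.5, -7.3]
opening: 0.123
```

Run:
```python
from plan import *
go(226,0.8,41.5,22)
s=capture("side"); t=capture("top")
a=cv2.resize(s[140:240,260:400],None,fx=4,fy=4,interpolation=cv2.INTER_CUBIC); cv2.imwrite("pics/F.png",a)
```

```text
t 18.4 J [ -6.3  28.5  98.9   7.   36.4 -87.5] P [0.6196 0.0651 0.1702] op 0.123
bed a,l,h mm [198.9   0.   41.7] F bed [ 7.7  0.  -9.8] M [ 0.19 -1.06  0.04]
rotvec tool deg [ 0.19  0.65 -0.09]
shift cm in tool now [-2.48  1.09  0.05]  in goal axes [-2.49  1.09  0.02]
```

View pics/F.png

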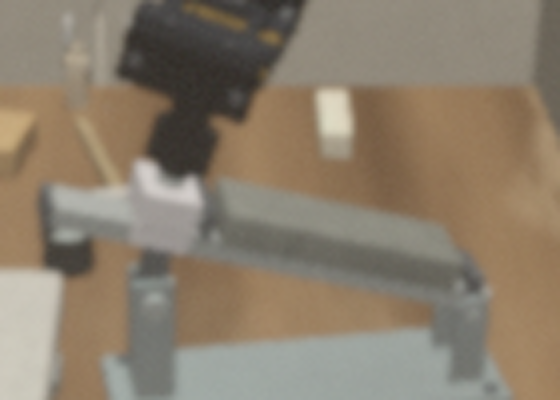

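The carriage follows the gripper and the jaw is about 8 mm from the stone (picture around (210,215)). I'm continuing more slowly.

Call:
{"fn": "send_rows", "kwargs": {
  "moves": [
    [[0,0,0,0.28,-0.11,0,-1],[0,0,0,0.28,-0.11,0,-1],[0,0,0,0.28,-0.11,0,-1],[0,0,0,0.28,-0.11,0,-1],[0,0,0,0,0,0,-1]]
  ]
}}

```text
time_s: 19.0
position: [0.609, 0.0635, 0.1669]
tcp_rot: [[-0.93, 0.224, 0.29], [0.245, 0.969, 0.04], [-0.272, 0.109, -0.956]]
force: [11.6, 0.6, -8.8]
opening: 0.123
```

```bash
python3 -c "
from plan import *
st()"
```

```text
t 19.0 J [ -6.6  28.1 100.7   7.4  35.  -88.2] P [0.609  0.0635 0.1669] op 0.123
bed a,l,h mm [187.6  -0.   41.5] F bed [  8.6  -1.1 -11.7] M [ 0.22 -1.27  0.  ]
```

Call:
{"fn": "send_rows", "kwargs": {
  "moves": [
    [[0,0,0,0.1,-0.04,0,-1],[0,0,0,0.1,-0.04,0,-1],[0,0,0,0.1,-0.04,0,-1],[0,0,0,0.1,-0.04,0,-1],[0,0,0,0,0,0,-1]]
  ]
}}

```text
time_s: 19.5
position: [0.6053, 0.0629, 0.1658]
tcp_rot: [[-0.93, 0.224, 0.291], [0.246, 0.969, 0.04], [-0.273, 0.109, -0.956]]
force: [12.9, 1.6, -9.7]
opening: 0.124
```

```bash
python3 -c "
from plan import *
st()"
```

```text
t 19.5 J [ -6.8  27.9 101.2   7.5  34.5 -88.5] P [0.6053 0.0629 0.1658] op 0.124
bed a,l,h mm [ 1.837e+02 -1.000e-01  4.150e+01] F bed [  9.7  -0.3 -12.9] M [ 0.35 -1.38  0.06]
```

Call:
{"fn": "send_rows", "kwargs": {
  "moves": [
    [[0,0,0,0.1,-0.04,0,-1],[0,0,0,0.1,-0.04,0,-1],[0,0,0,0.1,-0.04,0,-1],[0,0,0,0,0,0,-1],[0,0,0,0,0,0,-1]]
  ]
}}

```text
time_s: 20.0
position: [0.6023, 0.0625, 0.1649]
tcp_rot: [[-0.93, 0.224, 0.291], [0.245, 0.969, 0.04], [-0.273, 0.109, -0.956]]
force: [13.4, 1.0, -10.4]
opening: 0.123
```

```bash
python3 -c "
from plan import *
st()"
```

```text
t 20.0 J [ -6.8  27.8 101.7   7.6  34.2 -88.7] P [0.6023 0.0625 0.1649] op 0.123
bed a,l,h mm [ 1.805e+02 -1.000e-01  4.140e+01] F bed [  9.9  -1.  -13.7] M [ 0.31 -1.36  0.09]
```

Call:
{"fn": "send_rows", "kwargs": {
  "moves": [
    [[0,0,0,0.1,-0.04,0,-1],[0,0,0,0.1,-0.04,0,-1],[0,0,0,0,0,0,-1],[0,0,0,0,0,0,-1],[0,0,0,0,0,0,-1]]
  ]
}}

```text
time_s: 20.5
position: [0.601, 0.0623, 0.1645]
tcp_rot: [[-0.93, 0.224, 0.292], [0.246, 0.968, 0.04], [-0.274, 0.109, -0.956]]
force: [14.5, 2.3, -11.0]
opening: 0.12
```

```bash
python3 -c "
from plan import *
st()"
```

```text
t 20.5 J [ -6.9  27.8 102.    7.7  33.9 -88.8] P [0.601  0.0623 0.1645] op 0.12
bed a,l,h mm [ 1.792e+02 -1.000e-01  4.140e+01] F bed [ 11.1   0.2 -14.7] M [ 0.48 -1.6   0.11]
```

Call:
{"fn": "send_rows", "kwargs": {
  "moves": [
    [[0,0,0,0.1,-0.04,0,-1],[0,0,0,0.1,-0.04,0,-1],[0,0,0,0,0,0,-1],[0,0,0,0,0,0,-1],[0,0,0,0,0,0,-1]]
  ]
}}

```text
time_s: 21.0
position: [0.6001, 0.0621, 0.1642]
tcp_rot: [[-0.929, 0.224, 0.294], [0.246, 0.968, 0.04], [-0.276, 0.11, -0.955]]
force: [17.0, 3.4, -11.8]
opening: 0.128
```

```bash
python3 -c "
from plan import *
st()"
```

```text
t 21.0 J [ -6.9  27.7 102.2   7.9  33.6 -89. ] P [0.6001 0.0621 0.1642] op 0.128
bed a,l,h mm [ 1.782e+02 -1.000e-01  4.140e+01] F bed [ 13.3   1.  -16.1] M [ 0.69 -1.78  0.24]
```

Call:
{"fn": "send_rows", "kwargs": {
  "moves": [
    [[0,0,0,0.1,-0.04,0,-1],[0,0,0,0.1,-0.04,0,-1],[0,0,0,0,0,0,-1],[0,0,0,0,0,0,-1],[0,0,0,0,0,0,-1]]
  ]
}}

```text
time_s: 21.5
position: [0.5991, 0.0619, 0.1639]
tcp_rot: [[-0.928, 0.224, 0.297], [0.247, 0.968, 0.041], [-0.278, 0.111, -0.954]]
force: [19.1, 4.6, -12.5]
opening: 0.121
```

```bash
python3 -c "
from plan import *
st()"
```

```text
t 21.5 J [ -7.   27.6 102.5   8.   33.3 -89.1] P [0.5991 0.0619 0.1639] op 0.121
bed a,l,h mm [177.2  -0.2  41.5] F bed [ 15.3   1.8 -17.5] M [ 0.84 -2.13  0.28]
```

Force is rising about 2 N per mm, which is the jaw spring pressing the stone onto the stop. One more small step.

Call:
{"fn": "send_rows", "kwargs": {
  "moves": [
    [[0,0,0,0.06,-0.025,0,-1],[0,0,0,0.06,-0.025,0,-1],[0,0,0,0,0,0,-1],[0,0,0,0,0,0,-1],[0,0,0,0,0,0,-1]]
  ]
}}

```text
time_s: 22.0
position: [0.5986, 0.0619, 0.1638]
tcp_rot: [[-0.928, 0.224, 0.298], [0.247, 0.968, 0.041], [-0.279, 0.111, -0.954]]
force: [20.3, 5.2, -14.2]
opening: 0.122
```

Run:
```python
from plan import *
F=[]
s=st()
for i in range(4): capture("side"); F.append(readout.read_state()["force"]@B)
print(np.mean(F,0).round(2))
G=B@np.diag([-1.,1,-1]);
```

```text
t 22.0 J [ -7.   27.6 102.6   8.1  33.1 -89.2] P [0.5986 0.0619 0.1638] op 0.122
bed a,l,h mm [176.7  -0.2  41.5] F bed [ 16.    2.2 -19.4] M [ 1.01 -2.3   0.24]
[ 16.44   3.13 -18.96]
```

Along-bed force is about 16.4 N, so the spring is roughly 3 mm in. I'm relaxing the push (the carriage drag holds it) before turning the knob.

Call:
{"fn": "send_rows", "kwargs": {
  "moves": [
    [[0,0,0,-0.12,0.05,0,-1],[0,0,0,-0.12,0.05,0,-1],[0,0,0,-0.12,0.05,0.05,-1],[0,0,0,0,0,0.05,-1],[0,0,0,0,0,0,-1]]
  ]
}}

```text
time_s: 22.7
position: [0.5989, 0.062, 0.1637]
tcp_rot: [[-0.93, 0.224, 0.291], [0.245, 0.969, 0.04], [-0.273, 0.109, -0.956]]
force: [10.7, 1.3, -3.7]
opening: 0.125
```

```bash
python3 -c "
from plan import *
go(176.7,0,41.5,22)"
```

```text
t 22.7 J [ -6.9  27.7 102.3   7.8  33.7 -88.9] P [0.5989 0.062  0.1637] op 0.125
bed a,l,h mm [ 1.769e+02 -1.000e-01  4.130e+01] F bed [ 9.3 -0.2 -6.6] M [ 0.27 -1.17 -0.04]
rotvec tool deg [ 0.2   0.82 -0.1 ]
shift cm in tool now [ 0.02  0.   -0.02]  in goal axes [ 0.02  0.   -0.02]
```

Call:
{"fn": "send_rows", "kwargs": {
  "moves": [
    [[0,0,6,0,0,0,-1],[0,0,6,0,0,0,-1],[0,0,6,0,0,0,-1],[0,0,6,0,0,0,-1],[0,0,6,0,0,0,-1]]
  ]
}}

```text
time_s: 23.2
position: [0.5988, 0.0618, 0.1636]
tcp_rot: [[-0.691, 0.662, 0.291], [0.7, 0.713, 0.04], [-0.181, 0.231, -0.956]]
force: [9.4, 0.3, -5.0]
opening: 0.122
```

```bash
python3 -c "
from plan import *
go(176.7,0,41.5,52)"
```

```text
t 23.2 J [ -7.   27.7 102.3   7.8  33.7 -58.7] P [0.5988 0.0618 0.1636] op 0.122
bed a,l,h mm [176.7  -0.3  41.3] F bed [ 7.6 -1.1 -7.4] M [ 0.19 -1.2   0.03]
rotvec tool deg [ 0.57  0.61 -0.33]
shift cm in tool now [ 0.03  0.01 -0.02]  in goal axes [ 0.03  0.01 -0.02]
```

Turning cleanly with steady force. On to the stop.

Call:
{"fn": "send_rows", "kwargs": {
  "moves": [
    [[0,0,7,0,0,0,-1],[0,0,7,0,0,0,-1],[0,0,7,0,0,0,-1],[0,0,7,0,0,0,-1],[0,0,6,0,0,0,-1]]
  ]
}}

```text
time_s: 23.7
position: [0.5986, 0.0616, 0.1635]
tcp_rot: [[-0.203, 0.935, 0.291], [0.979, 0.2, 0.04], [-0.021, 0.293, -0.956]]
force: [9.4, -1.0, -4.1]
opening: 0.127
```

```bash
python3 -c "
from plan import *
s=st(); print('axis moment',s['moment']@B)
go(176.7,0,41.5,90)"
```

```text
t 23.7 J [ -7.   27.7 102.3   7.7  33.7 -24.7] P [0.5986 0.0616 0.1635] op 0.127
bed a,l,h mm [176.5  -0.4  41.2] F bed [ 7.7 -2.3 -6.5] M [ 0.06 -1.19  0.02]
axis moment [-0.09563105 -1.18230646  0.05393278]
t 23.7 J [ -7.   27.7 102.3   7.7  33.7 -24.7] P [0.5986 0.0616 0.1635] op 0.127
bed a,l,h mm [176.5  -0.4  41.2] F bed [ 7.7 -2.3 -6.5] M [ 0.06 -1.19  0.02]
rotvec tool deg [0.8  0.17 3.65]
shift cm in tool now [ 0.04  0.02 -0.03]  in goal axes [ 0.04  0.02 -0.03]
```

Call:
{"fn": "send_rows", "kwargs": {
  "moves": [
    [[0,0,2,0,0,0,-1],[0,0,2,0,0,0,-1],[0,0,0,0,0,0,-1],[0,0,0,0,0,0,-1],[0,0,0,0,0,0,-1]]
  ]
}}

```text
time_s: 24.2
position: [0.5985, 0.0616, 0.1635]
tcp_rot: [[-0.141, 0.946, 0.291], [0.99, 0.136, 0.04], [-0.002, 0.293, -0.956]]
force: [8.9, -0.1, -4.2]
opening: 0.124
```

```bash
python3 -c "
from plan import *
s=st(); print('axis moment',s['moment']@B)
go(176.7,0,41.5,90)"
```

```text
t 24.2 J [ -7.   27.7 102.3   7.7  33.7 -20.9] P [0.5985 0.0616 0.1635] op 0.124
bed a,l,h mm [176.4  -0.4  41.2] F bed [ 7.3 -1.4 -6.5] M [ 0.06 -1.21  0.08]
axis moment [-0.08513211 -1.20705728  0.10703774]
t 24.2 J [ -7.   27.7 102.3   7.7  33.7 -20.9] P [0.5985 0.0616 0.1635] op 0.124
bed a,l,h mm [176.4  -0.4  41.2] F bed [ 7.3 -1.4 -6.5] M [ 0.06 -1.21  0.08]
rotvec tool deg [ 0.8   0.14 -0.08]
shift cm in tool now [ 0.04  0.03 -0.03]  in goal axes [ 0.04  0.03 -0.03]
```

Call:
{"fn": "send_rows", "kwargs": {
  "moves": [
    [[0,0,1.5,0,0,0,-1],[0,0,1.5,0,0,0,-1],[0,0,0,0,0,0,-1],[0,0,0,0,0,0,-1],[0,0,0,0,0,0,-1]]
  ]
}}

```text
time_s: 24.7
position: [0.5985, 0.0615, 0.1635]
tcp_rot: [[-0.095, 0.952, 0.291], [0.995, 0.087, 0.039], [0.012, 0.293, -0.956]]
force: [9.9, 0.8, -4.7]
opening: 0.125
```

```bash
python3 -c "
from plan import *
s=st(); print('axis moment',s['moment']@B)
go(176.7,0,41.5,90)"
```

```text
t 24.7 J [ -7.   27.7 102.3   7.6  33.7 -18. ] P [0.5985 0.0615 0.1635] op 0.125
bed a,l,h mm [176.4  -0.5  41.3] F bed [ 8.2 -0.6 -7.2] M [-0.13 -1.13  0.54]
axis moment [-0.12799055 -1.10273967  0.60289728]
t 24.7 J [ -7.   27.7 102.3   7.6  33.7 -18. ] P [0.5985 0.0615 0.1635] op 0.125
bed a,l,h mm [176.4  -0.5  41.3] F bed [ 8.2 -0.6 -7.2] M [-0.13 -1.13  0.54]
rotvec tool deg [ 0.79  0.16 -2.89]
shift cm in tool now [ 0.05  0.03 -0.02]  in goal axes [ 0.05  0.03 -0.02]
```

The stop is felt (0.6 N·m). I'm relieving the twist and the residual push, then releasing and lifting.

Call:
{"fn": "send_rows", "kwargs": {
  "moves": [
    [[0,0,-2.7,0,0.1,0,-1],[0,0,0,0,0.1,0,-1],[0,0,0,0,0,0,-1],[0,0,0,0,0,0,-0.6],[0,0,0,0,0,0,-0.4]]
  ]
}}

```text
time_s: 25.2
position: [0.5949, 0.0625, 0.1622]
tcp_rot: [[-0.138, 0.95, 0.279], [0.99, 0.132, 0.041], [0.002, 0.282, -0.959]]
force: [0.1, -0.5, -0.6]
opening: 0.218
```

Call:
{"fn": "send_rows", "kwargs": {
  "moves": [
    [[0,0,0,0,0,0,-0.3],[0,0,0,0,0,-0.5,-0.3],[0,0,0,0,0,-2,-0.3],[0,0,0,0,0,-3,0],[0,0,0,0,0,-4,0]]
  ]
}}

```text
time_s: 25.7
position: [0.5663, 0.0585, 0.2524]
tcp_rot: [[-0.138, 0.952, 0.274], [0.99, 0.132, 0.041], [0.003, 0.277, -0.961]]
force: [0.4, 0.0, -0.2]
opening: 0.449
```

Call:
{"fn": "send_rows", "kwargs": {
  "moves": [
    [[0,0,-8.5,0,3,-2,1],[0,0,-8.5,0,3,-2,1],[0,0,-8.5,0,3,-1,1],[0,0,-8.5,0,0,0,1],[0,0,-8.5,0,0,0,1]]
  ]
}}

```text
time_s: 26.2
position: [0.6365, 0.0816, 0.3269]
tcp_rot: [[-0.748, 0.602, 0.279], [0.636, 0.771, 0.041], [-0.191, 0.208, -0.959]]
force: [0.3, 0.5, 0.1]
opening: 0.866
```

Call:
{"fn": "send_rows", "kwargs": {
  "moves": [
    [[0,0,-8.5,0,0,0,1],[0,0,-8.5,0,0,0,1],[0,0,-8.5,0,0,0,1],[0,0,-8.5,0,0,0,1],[0,0,-8.5,0,0,0,1]]
  ]
}}

```text
time_s: 26.7
position: [0.6355, 0.0812, 0.3258]
tcp_rot: [[-0.959, -0.061, 0.277], [-0.051, 0.998, 0.041], [-0.279, 0.025, -0.96]]
force: [-0.1, -0.3, -0.2]
opening: 1.001
```

Run:
```python
from plan import *
st()
m=camera_model("wrist"); w=capture("wrist"); np.save("m4.npy",m,allow_pickle=True)
s=capture("side"); cv2.imwrite("pics/w4.png",w)
Z=lambda im,x0,x1,y0,y1,k:cv2.resize(im[y0:y1,x0:x1],None,fx=k,fy=k,interpolation=cv2.INTER_CUBIC)
a=Z(w,190,450,0,270,2); b=Z(s,285,390,150,250,2.6)
h=max(len(a),len(b));q=lambda i:np.pad(i,((0,h-len(i)),(0,0),(0,0)))
cv2.imwrite("pics/G.png",np.hstack([q(a),q(b)]))
```

```text
t 26.7 J [ -4.4  19.3  85.5   4.1  59.4 -99.3] P [0.6355 0.0812 0.3258] op 1.001
bed a,l,h mm [259.7  13.7 186. ] F bed [-0.1 -0.3 -0.1] M [0.   0.16 0.04]
```

View pics/G.png

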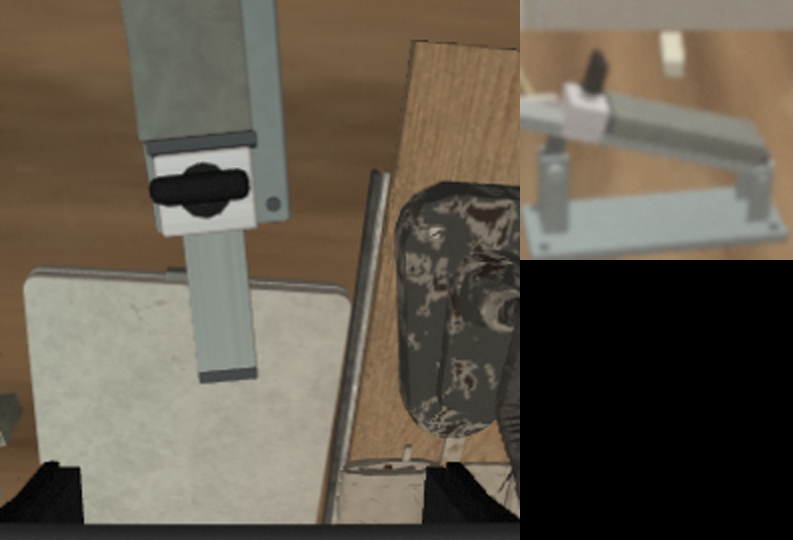

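Run:
```python
from plan import *
def prof(f,mf,al,l0=-12,l1=12):
    m=np.load(mf,allow_pickle=True).item(); g=cv2.cvtColor(cv2.imread(f),6).astype(np.float32)
    A=[]
    for l in np.linspace(l0,l1,13):
        P=S+np.c_[al,np.full(len(al),l),np.full(len(al),26)]/1000@B.T
        uv=proj("wrist",P,m).astype(np.float32); A.append(cv2.remap(g,uv[:,:1],uv[:,1:],1)[:,0])
    return np.median(A,0)
a=np.arange(185,215,.25); b=np.arange(135,165,.25)
for n,x,f,mf in(("before",a,"pics/w3.png","m3.npy"),("after",b,"pics/w4.png","m4.npy")):
    v=prof(f,mf,x,10,20) if 0 else prof(f,mf,x,-20,-13); print(n); print([(float(q),int(w)) for q,w in zip(x[::3],v[::3])])
m=np.load("m4.npy",allow_pickle=True).item()
def onh(u,v,h):
    o,d=ray("wrist",[[u/2+190,v/2]],m); o2=(o-S)@B; d2=d[0]@B; return ((o2+d2*((h/1000-o2[2])/d2[2]))*1000).round(1)
for n,u,v,h in(("stoneL",139,139,24),("stoneR",248,131,24),("stoneL2",130,60,24),("railL",188,260,2),("railR",245,260,2),("railL2",200,375,2),("railR2",257,370,2),("wingL",152,189,65),("wingR",247,183,65)): print(n,onh(u,v,h))
```

```text
before
[(185.0, 120), (185.75, 120), (186.5, 120), (187.25, 120), (188.0, 119), (188.75, 113), (189.5, 105), (190.25, 107), (191.0, 113), (191.75, 117), (192.5, 121), (193.25, 125), (194.0, 127), (194.75, 127), (195.5, 128), (196.25, 125), (197.0, 109), (197.75, 81), (198.5, 70), (199.25, 72), (200.0, 72), (200.75, 71), (201.5, 70), (202.25, 67), (203.0, 50), (203.75, 49), (204.5, 66), (205.25, 80), (206.0, 85), (206.75, 88), (207.5, 117), (208.25, 163), (209.0, 185), (209.75, 189), (210.5, 188), (211.25, 187), (212.0, 186), (212.75, 184), (213.5, 184), (214.25, 182)]
after
[(135.0, 108), (135.75, 107), (136.5, 107), (137.25, 107), (138.0, 107), (138.75, 108), (139.5, 108), (140.25, 109), (141.0, 109), (141.75, 109), (142.5, 109), (143.25, 109), (144.0, 108), (144.75, 107), (145.5, 107), (146.25, 106), (147.0, 105), (147.75, 104), (148.5, 103), (149.25, 103), (150.0, 103), (150.75, 101), (151.5, 86), (152.25, 67), (153.0, 69), (153.75, 73), (154.5, 72), (155.25, 72), (156.0, 72), (156.75, 70), (157.5, 62), (158.25, 80), (159.0, 129), (159.75, 169), (160.5, 187), (161.25, 192), (162.0, 192), (162.75, 192), (163.5, 191), (164.25, 189)]
stoneL [151.  -27.3  24. ]
stoneR [152.   21.6  24. ]
stoneL2 [117.4 -27.4  24. ]
railL [207.5 -13.2   2. ]
railR [210.   14.9   2. ]
railL2 [266.1 -13.4   2. ]
railR2 [266.   16.1   2. ]
wingL [175.2 -18.5  65. ]
wingR [176.3  19.3  65. ]
```

Wing is across the bed, and the jaw gap closed from 10.7 to 7.5 mm, so the spring is about 3.2 mm in of 4. The stone's upper end appears 3–4 mm off to the right, so I'm checking the lower end.

Call:
{"fn": "send_rows", "kwargs": {
  "moves": [
    [[0,0,-4.6,0,0,0,1],[0,0,0,2.8,-0.35,0,1],[0,0,0,2.8,-0.35,0,1],[0,0,0,2.8,-0.35,0,1],[0,0,0,2.8,-0.35,0,1]]
  ]
}}

```text
time_s: 27.3
position: [0.5302, 0.0531, 0.2942]
tcp_rot: [[-0.952, -0.128, 0.278], [-0.122, 0.992, 0.041], [-0.281, 0.005, -0.96]]
force: [0.2, -0.0, -0.1]
opening: 0.998
```

Call:
{"fn": "send_rows", "kwargs": {
  "moves": [
    [[0,0,0,0,0,0,1],[0,0,0,0,0,0,1],[0,0,0,0,0,0,1],[0,0,0,0,0,0,1],[0,0,0,0,0,0,1]]
  ]
}}

```text
time_s: 27.8
position: [0.5326, 0.0531, 0.2947]
tcp_rot: [[-0.951, -0.131, 0.28], [-0.125, 0.991, 0.04], [-0.282, 0.003, -0.959]]
force: [-0.8, 0.4, 0.7]
opening: 0.999
```

Run:
```python
from plan import *
st(); m=camera_model("wrist"); w=capture("wrist"); np.save("m5.npy",m,allow_pickle=True); cv2.imwrite("pics/w5.png",w)
def rect(h,img,m,a0=-30,a1=200):
    al=np.arange(a0,a1,.5); la=np.arange(-45,45,.5); A,L=np.meshgrid(al,la,indexing="ij")
    P=S+np.c_[A.ravel(),L.ravel(),np.full(A.size,h)]/1000@B.T
    uv=proj("wrist",P,m).astype(np.float32).reshape(*A.shape,2); return cv2.remap(img,uv[...,0],uv[...,1],1)
i1=rect(25,w,m); i2=rect(3,w,m)
m4=np.load("m4.npy",allow_pickle=True).item(); w4=cv2.imread("pics/w4.png"); i3=rect(25,w4,m4,90,320); i4=rect(3,w4,m4,90,320)
cv2.imwrite("pics/H.png",cv2.resize(np.hstack([i1,i2,i3,i4]),None,fx=1.1,fy=1.25))
```

```text
t 27.8 J [  -9.1   12.   101.7    6.2   50.8 -109.9] P [0.5326 0.0531 0.2947] op 0.999
bed a,l,h mm [149.4   0.6 185.8] F bed [-0.6  0.5  0.9] M [ 0.06  0.22 -0.01]
```

View pics/H.png

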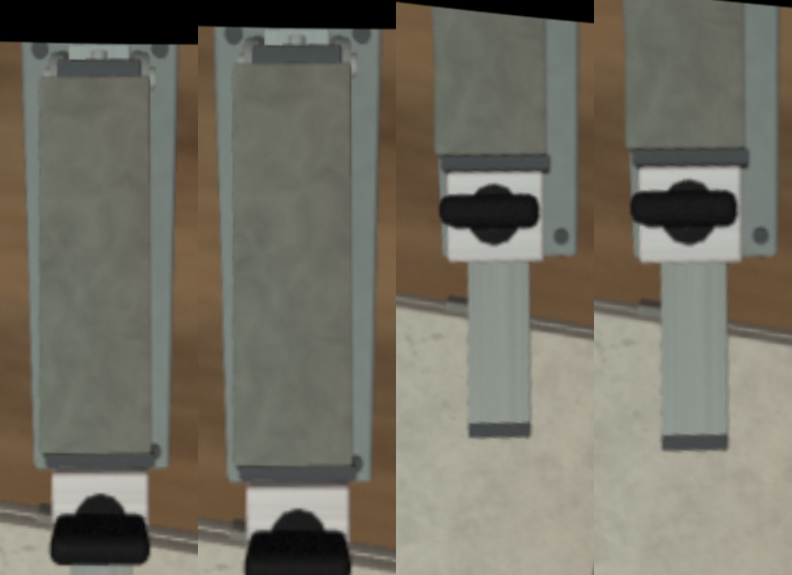

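Rectified at bed scale, the stone lies parallel to the bed, tight on stop and jaw, and about 2 mm right of the centre line. Nudging it would risk disturbing the clamped state, so I'm leaving it. The arm is clear, so I'm handing in.

```bash
python3 -c "
from h import *
print(readout.read_state()['force'].round(1)); print(bot.hand_in())"
```

```text
[-0.2 -0.1  0.2]
the job is handed in; nothing more can be done
None
```

I laid the front oilstone broad face down on the bed, slid the carriage down until its jaw held the stone against the low stop, and turned the wing knob across. I handed the job in at about 28 s.

What the last checks showed:
- **Spring:** about 3.2 mm of its 4 mm is in, judged from the wrist pictures before and after. The push force along the bed ended near 16.4 N, just under the stated 17–19 N; taken together I estimate 2.7–3.4 mm.
- **Knob:** I turned it until it met its end stop, where the resistance rose to 0.6 N·m at about 90°. The final picture shows the wing across the bed.
- **Stone:** it lies parallel to the bed and tight between stop and jaw. It sits about 2 mm to the right of the centre line (estimates ranged from 1.4 to 4 mm). I left that, because nudging a clamped stone could have upset the clamp.
- **Clearance:** the arm was clear at hand-in, with no force on the tool. I never touched the hone, sanding block or graver, but I did not measure their positions again at the end.

My first grip on the knob caught the round hub under the wing (21 mm opening instead of 11 mm). I opened, rose 5 mm and gripped the wing properly before pushing.

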